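# Dispense one polishing-paste cup and push it onto the blue pad

## Task

Press the dispenser's red plunger all the way down, once, so that a single sealed orange cup comes out at the front, and let the plunger spring back up. Then gently push that cup along the worktop until it stands wholly on the blue pad: do not pinch, lift or tip it, and leave the other cups in the magazine and everything else on the worktop where it is.

Things in the scene. Friction and masses are not known exactly. Their poses are not given: they have to be found in the camera images.
- dispenser: White dispenser fixed to the worktop, 133 mm long (x -20.5 to 112.5 mm), 60 mm wide. Origin on the worktop, on the magazine's upright axis; cups come out along its -x, y is across, z up. At the front the clear magazine; behind it the white housing, x 17.5 to 112.5, y -30 to 30 mm, 55 mm high, with the red plunger. Every full press and release puts out one more cup.
- magazine_top (a point): Centre of the magazine's open top, 50 mm above the worktop on its axis. Clear walls 4 mm thick, x -20.5 to 22 mm, y -20 to 20 mm in the dispenser's frame, no floor: the cups stand and slide on the worktop itself. A slot 16.5 mm high at the foot of the front wall lets out only the lowest cup; after a press the next one drops.
- cup_out (a point): Point on the worktop in front of the slot, at x = -57 mm, y = 0 in the dispenser's frame: about where the cup's centre is after a full press (farther after a fast one), clear of the magazine. A flat blade 12.5 mm high pushes it there, 2.55 mm per mm of plunger travel, and draws back inside when the plunger is let go.
- plunger (a joint): Travel of the red plunger in m: 0 up (at rest), 0.022 fully down; it moves straight down and springs back by itself. It takes about 2 N to start and about 8 to 11 N to hold fully down, where it meets a hard stop. The cup is clear of the magazine from about 0.019 on.
- plunger_top (a point): Centre of the top face of the plunger's round red cap (34 mm across, 10 mm thick), at x = 70 mm, y = 0, z = 93 mm in the dispenser's frame when up; it moves down with the plunger.
- cup_a: The lowest cup in the magazine, the one that comes out: a rigid orange plastic cup, sealed, with a small silver spot on its lid, round, 30 mm in diameter, 14 mm high, about 18 g. Origin at the centre of its underside, z up. At the start it stands on the worktop inside the magazine.
- cup_b: Second cup, same kind, on top of the first in the magazine. Stays in the magazine (drops down one place).
- cup_c: Third, top cup, same kind, in the magazine. Stays in the magazine.
- pad_blue: Blue square pad, 90 by 90 mm, lying flat on the worktop and flush with it (0.6 mm, nothing to catch on): the goal of the push, on one or the other side of the place where the cup comes out. Origin at its centre, x and y along its sides.
- pad_green: Green square pad of the same size and kind, on the other side; not to be used.
- dappen: Small amber glass dish, 36 mm across, 26 mm high, standing in front of the dispenser, about 95 mm ahead of the place where the cup comes out. Origin at the centre of its underside. Leave alone.
- jar: Small green glass jar with white cap, 48 mm across, 50 mm high, beside the dispenser on its left (+y). Origin at the centre of its underside. Leave alone.
- timer: Red timer, 28 by 60 by 58 mm high, beside the dispenser on its right (-y). Origin at the centre of its underside. Leave alone.
- mirror: Steel mouth mirror lying flat, 170 mm long, 8 mm thick, on the robot's side of the pads. Its handle runs along its x from -75 to 35 mm, the 22 mm round mirror lies at x = 85 mm. Leave alone.
- bur_block: Aluminium block 35 by 90 by 30 mm high with small burs upright in it (to 48 mm), at the left. Origin at the centre of its underside. Leave alone.
- tumbler: White plastic tumbler, 68 mm across, 85 mm high, at the far left. Origin at the centre of its underside. Leave alone.
- rinse: Clear bottle with blue cap, 60 mm across, 150 mm high, at the far right. Origin at the centre of its underside. Leave alone.
Mind the look-alikes: they are no part of the job. What is shaped like the dispenser but pink is not meant.

How it is judged:
On the way, in this order (a step that is already met when the one before it is completed fails the run):
1. the plunger is pressed down and the lowest cup is out in front of the magazine (value of joint plunger above 0.018 m and x of cup_a in the frame of dispenser below -0.042 m and height (world z) of cup_a below 0.006 m), for 0.05 s.
2. the plunger has sprung back up (value of joint plunger below 0.003 m), for 0.1 s.
At the end, for the whole second after the job is handed in: The first cup stands upright (0.1 rad), at rest on the worktop, its centre within 31 mm of the blue pad's centre along both pad sides; the plunger is up (3 mm); the other two cups are in the magazine; the bystanders are within 12 mm of where they were (x of cup_a in the frame of pad_blue between -0.031 and 0.031 m and y of cup_a in the frame of pad_blue between -0.031 and 0.031 m and angle between cup_a's own z axis and vertical below 0.1 rad and height (world z) of cup_a below 0.004 m and linear speed of cup_a below 0.01 m/s and value of joint plunger below 0.003 m and x of cup_b in the frame of dispenser between -0.008 and 0.008 m and y of cup_b in the frame of dispenser between -0.008 and 0.008 m and x of cup_c in the frame of dispenser between -0.008 and 0.008 m and y of cup_c in the frame of dispenser between -0.008 and 0.008 m and distance of each of dappen, jar, timer, mirror, bur_block, tumbler, rinse from where it was at the start of the episode below 0.012 m); the robot touches nothing.
It fails at once if the dispensed cup is lifted off the worktop (8 mm or more) (height (world z) of cup_a above 0.008 m).
It fails at once if the cup is tipped (more than 0.5 rad) (angle between cup_a's own z axis and vertical above 0.5 rad).
It fails at once if the cup is pinched or pressed hard (more than 15 N from the fingers) (contact force between the fingers and cup_a above 15 N).
It fails at once if a second cup leaves the magazine (not (x of cup_b in the frame of dispenser between -0.012 and 0.012 m and y of cup_b in the frame of dispenser between -0.012 and 0.012 m) or not (x of cup_c in the frame of dispenser between -0.012 and 0.012 m and y of cup_c in the frame of dispenser between -0.012 and 0.012 m)).
It fails at once if a bystander is moved by more than 12 mm (distance of any of dappen, jar, timer, mirror, bur_block, tumbler, rinse from where it was at the start of the episode above 0.012 m).
It also fails if it takes over 48 s, if anything falls off the work surface, if the arm or the gripper's body presses on something with over 40 N, if the wrist force passes 120 N, or if a joint passes its speed limit or range.

## Robot

A 6-joint arm with a two-finger parallel gripper is mounted at the origin on the work surface. World frame = base frame: x ahead of the robot, y to its left, z up, the work surface at z = 0. Lengths are in m, angles in rad, forces in N, time in s.
With the tool pointing down it reaches from about 0.375 to 0.9 m from the base axis. Payload 3.1 kg.
Tool frame: the origin (TCP) lies at the very end of the fingers, on their centre line; the grasp point (between the pads) lies 19 mm behind it; z points along the fingers, y is the direction in which the jaws open and shut (so a half turn about z gives the same grasp; the last joint's range is limited). The gripper opens to 85 mm and grips with 20 to 120 N. Pads are 22 mm wide; open, the fingers measure 114 mm over their backs; the gripper's body (76 mm by 85 mm) begins 54 mm behind the grasp point. The pads swing forward as they close: fully open they stand 13 mm farther back than shut.
Start: joints at [1.065, 0.527, 1.433, -0, 1.181, -0.178], TCP at [0.201, 0.592, 0.231] pointing down, gripper open.
Joint ranges: [-3.08, 3.08], [-0.75, 2.2], [0.22, 2.44], [-1.43, 4.57], [0, 2.65], [-2.85, 2.85]. Speed limits (rad/s): [2.79, 2.79, 3.14, 3.14, 3.14, 3.14].

## Interface

Orientations are given as a unit quaternion [x, y, z, w].
In Python, from station import manip gives the robot as it stands. The module is installed in compiled form; this text tells all that it offers.
- The arm moves only by the tool send_rows, never from a script. Its argument "commands" is a list of rows, each an object with "delta_pos": the shift along the world's x, y, z in cm, a list of three; "yaw": the turn about the world's z in rad. A call has 1 to 10 rows; each row shifts and turns the pose as measured when the row begins; what a row does not reach is not made up. A row lasts 1/8 s, in which the tool goes at most 62.5 mm and 10.7 degrees, less where a joint would pass 70% of its speed; a pose out of reach is approached as far as the arm can. A call is refused whole if a number of a shift passes 6.25 or a number of a turn 0.188, either way. A call with a gripper value outside its range is refused whole. "grip" is the closure, from -1 (fully open) to 1 (shut), set as the call begins (left out, the last holds). The fingers move at their own pace and stop on an object; "force" is the grip in N (left out, the last holds). Time passes only in rows, so rows that do not move let the fingers close. It gives the time, the measured TCP pose, the force and the opening at its end, in the units of the state.
- manip.sense(): the state, without advancing time (a new reading comes with each control period).
- manip.snapshot(name): name is "scene" or "top"; returns the picture (384x512x3 uint8, blue, green, red); there is no depth.
- manip.get_calibration(name): a dict with "fx", "fy", "cx", "cy" (pixels), "world_to_cam" (4x4, takes a point from world to camera coordinates). Camera axes: x right, y down, z forward; pixel columns grow to the right and rows downward; lengths in m; the calibration is good to about 2 mm. A picture is of the moment at which its call begins. get_calibration takes no time and is no camera call.
- manip.sign_off(): hands the job in, once; it reports no verdict.
The state is a dict: "t": time; "q": joint angles; "qd": joint speeds; "tau": joint torques, N m; "tcp_pos": TCP position; "tool_rot": TCP orientation; "force": force on the tool from outside, world axes, zero at the start; "ft_torque": the same for the moment, N m; "finger_gap": opening from 0.0 (shut) to 1.0 (fully open).
Only numpy, scipy, OpenCV 4.12 (cv2) and the standard library are available. Lean on these libraries where they do the work, as an engineer would, in place of code of your own. Each camera call takes 0.05 s, during which the arm holds its last target. There are 200 camera calls.

## Working session

There is one attempt and no reset: what is moved stays moved. The work goes in short steps, Python scripts to look and compute and a tool call to move; the robot and the scene stay as the last step left them, time stands still between calls to the robot, and variables do not carry over. Pictures are saved under pics/ and viewed, about 8 in all and at most 12, crops included, and the job is handed in when it is done.

Besides the shell and the picture viewer there is one more tool, called as name(argument=value, ...), one argument or row to a line, values as JSON. send_rows: Moves the arm, as the interface text tells. Its arguments: {"type":"object","properties":{"commands":{"type":"array","items":{"type":"object","properties":{"delta_pos":{"type":"array","items":{"type":"number"}},"yaw":{"type":"number"}}}},"grip":{"type":"number"},"force":{"type":"number"}},"required":["commands"]}

```bash
mkdir -p pics
cat > h.py <<'E'
import numpy as np, cv2
from station import manip
def ray(cam,u,v,z):
    c=manip.get_calibration(cam); T=np.array(c["world_to_cam"]); R=T[:3,:3]; o=-R.T@T[:3,3]
    d=R.T@np.array([(u-c["cx"])/c["fx"],(v-c["cy"])/c["fy"],1.])
    return o+d*(z-o[2])/d[2]
def proj(cam,p):
    c=manip.get_calibration(cam); T=np.array(c["world_to_cam"]); q=T[:3,:3]@np.array(p)+T[:3,3]
    return np.array([c["fx"]*q[0]/q[2]+c["cx"],c["fy"]*q[1]/q[2]+c["cy"]])
def snap(cam,f):
    im=manip.snapshot(cam); cv2.imwrite("pics/"+f,im); return im
def blobs(im,lo,hi,amin=30):
    m=cv2.inRange(cv2.cvtColor(im,cv2.COLOR_BGR2HSV),np.array(lo),np.array(hi))
    return [(c,cv2.contourArea(c),cv2.minAreaRect(c)) for c in cv2.findContours(m,cv2.RETR_EXTERNAL,cv2.CHAIN_APPROX_NONE)[0] if cv2.contourArea(c)>amin]
E
python3 - <<'E'
from h import *
a=snap("scene","s0.png");b=snap("top","t0.png")
cv2.imwrite("pics/t0b.png",cv2.resize(b,(800,600)));cv2.imwrite("pics/s0b.png",cv2.resize(a,(800,600)))
for n in("scene","top"):
    c=manip.get_calibration(n);T=np.array(c["world_to_cam"]);print(n,c["fx"],-T[:3,:3].T@T[:3,3])
s=manip.sense();print(s)
for name,lo,hi in(("blue",(100,100,50),(130,255,255)),("green",(40,60,40),(90,255,255)),("red",(0,150,80),(6,255,255)),("red2",(170,150,80),(180,255,255)),("orange",(7,140,100),(22,255,255))):
    for c,A,r in blobs(b,lo,hi): print(name,A,np.round(r[0],1),np.round(r[1],1),r[2].__round__(1),ray("top",*r[0],0).round(3))
E
```

```text
scene 357.263522129087 [1.1798175  0.7374152  0.78817093]
top 386.7037139605208 [0.40546397 0.04490398 1.09896069]
{'t': 0.1, 'q': array([ 1.06550115e+00,  5.28377212e-01,  1.43377225e+00,  8.39824017e-06,
        1.18139734e+00, -1.78493388e-01]), 'qd': array([ 1.86323432e-03, -1.89284814e-03, -6.17523000e-03, -2.67759889e-03,
        2.08500703e-03, -5.64937879e-05]), 'tau': array([-4.52935401e-04, -4.43308067e+01, -1.78586054e+01, -3.14621038e-04,
        3.85208215e-03,  6.51111890e-06]), 'tcp_pos': array([0.20028572, 0.59136314, 0.23042962]), 'tool_rot': array([ 1.62676235e-01,  9.86679020e-01, -9.19220736e-04, -3.31244505e-04]), 'force': array([-0.16171298,  0.65176183, -0.26998316]), 'ft_torque': array([-0.06812278,  0.00427923, -0.01506224]), 'finger_gap': 0.9988115316974422}
blue 122.5 [ 23.9 194.6] [13.  12.6] 18.4 [0.531 0.685 0.   ]
blue 66.5 [486.  180.3] [ 2.3 50.1] 88.5 [ 0.539 -0.638  0.   ]
blue 884.5 [305.8 178.3] [30.6 31.1] 86.2 [ 0.558 -0.117  0.   ]
blue 91.0 [445. 162.] [10. 12.] 90.0 [ 0.596 -0.523  0.   ]
green 907.5 [223.6 197. ] [30.8 31.3] 76.0 [0.51 0.12 0.  ]
green 64.5 [486.5 152.6] [ 2.4 49.1] 88.3 [ 0.621 -0.646 -0.   ]
red 92.0 [205.5 265.5] [11. 11.] 90.0 [0.319 0.174 0.   ]
red 85.0 [254.5 131. ] [10. 11.] 90.0 [0.7   0.027 0.   ]
red 91.5 [380.3 127.3] [10.6 11.3] 45.0 [ 0.703 -0.34   0.   ]
red 162.5 [296.9 127.3] [ 9.2 20.9] 74.7 [ 0.708 -0.097  0.   ]
orange 72.0 [259.5 159. ] [10.  9.] 90.0 [0.617 0.015 0.   ]
```

View pics/t0b.png

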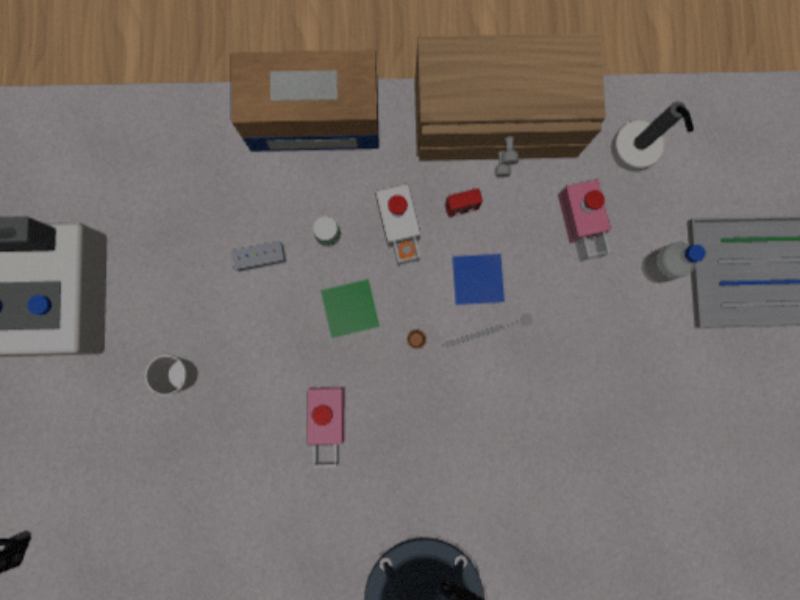

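View pics/s0b.png

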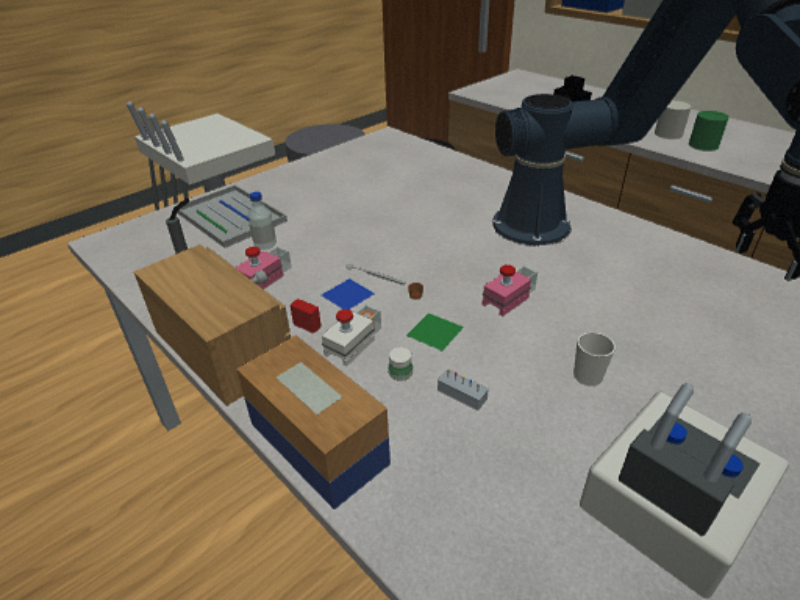

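The top view shows the white dispenser with its plunger at about (254,131) and its magazine at (259,159), both in 512-wide pixels. The blue pad is at (306,178), on the robot's right, and the dappen dish is at (266,217). The scene view shows the two pink decoys.

Run:
```python
from h import *
b=cv2.imread("pics/t0.png");a=cv2.imread("pics/s0.png")
def cen(c): m=cv2.moments(c); return m["m10"]/m["m00"],m["m01"]/m["m00"]
def near(im,lo,hi,p,amin=15):
    L=[c for c,_,_ in blobs(im,lo,hi,amin)]
    return cen(min(L,key=lambda c:np.hypot(*(np.array(cen(c))-p))))
pt=near(b,(0,150,60),(6,255,255),(254,131));ps=near(a,(0,150,60),(6,255,255),(220,202))
P=ray("top",*pt,.09)
print("plunger",pt,P,"scene",ps,ray("scene",*ps,.088))
ct=near(b,(5,110,80),(25,255,255),(259.5,159));C=ray("top",*ct,.042);print("cup",ct,C)
d=(P-C)[:2];print("dist",np.hypot(*d),"angle",np.arctan2(d[1],d[0]))
for c,A,r in blobs(b,(0,0,150),(180,50,255),100):
    if 230<r[0][0]<275 and 110<r[0][1]<180: print("white",r,[ray("top",*q,.055).round(3) for q in cv2.boxPoints(r)],ray("top",*r[0],.055))
for c,A,r in blobs(b,(100,100,50),(130,255,255),500): print("blue",[ray("top",*q,0).round(3) for q in cv2.boxPoints(r)])
for n,(u,v) in dict(dappen=(416,340),timer=(464,202),jar=(326,230),mir0=(445,346),mir1=(526,320)).items(): print(n,ray("top",u*.64,v*.64,.015).round(3))
bl=near(a,(100,100,50),(130,255,255),(222,188),100);print("blue scene",ray("scene",*bl,0))
cv2.imwrite("pics/c0.png",cv2.resize(b[95:225,195:335],None,fx=5,fy=4.6*1.0,interpolation=cv2.INTER_CUBIC)[:598])
```

```text
plunger (254.16470588235293, 130.68235294117648) [0.67693424 0.02924718 0.09      ] scene (220.23397435897434, 201.52884615384616) [0.67733426 0.02893577 0.088     ]
cup (259.52866242038215, 159.3927813163482) [0.60822027 0.01573096 0.042     ]
dist 0.07003069945261046 angle 0.19422300133777057
white ((254.26473999023438, 136.058837890625), (31.287094116210938, 19.402849197387695), 75.96376037597656) [array([0.708, 0.064, 0.055]), array([0.72 , 0.012, 0.055]), array([ 0.634, -0.007,  0.055]), array([0.623, 0.045, 0.055])] [0.67122103 0.02881852 0.055     ]
blue [array([ 0.6  , -0.071,  0.   ]), array([ 0.604, -0.161,  0.   ]), array([ 0.516, -0.163,  0.   ]), array([ 0.512, -0.074,  0.   ])]
dappen [0.448 0.001 0.015]
timer [ 0.698 -0.095  0.015]
jar [0.652 0.159 0.015]
mir0 [ 0.436 -0.051  0.015]
mir1 [ 0.479 -0.199  0.015]
blue scene [ 0.55995809 -0.11631925  0.        ]
```

View pics/c0.png

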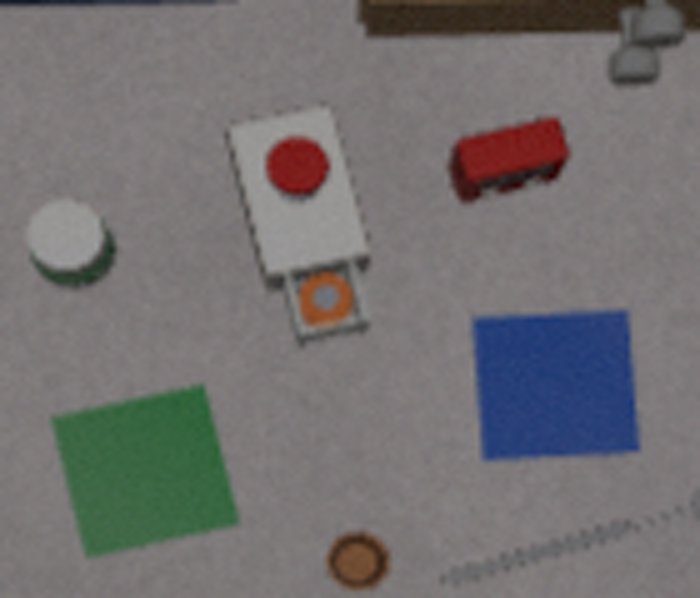

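The crop shows the plunger cap at about (297,165), the top cup centred in the magazine at (327,296), and the blue pad to the right. My estimates: the plunger is at (0.677, 0.029), the dispenser heading is about 0.2 rad, and the cup should come out at about (0.552, 0.004). The blue pad's centre is about (0.558, -0.117). Next I move above the plunger with the fingers shut.

send_rows(
  commands=[
    {"delta_pos":[3.5,-4,0],"yaw":-0.1},
    {"delta_pos":[3.5,-4,0],"yaw":-0.1},
    {"delta_pos":[3.5,-4,0],"yaw":-0.1},
    {"delta_pos":[3.5,-4,0],"yaw":-0.1},
    {"delta_pos":[3.5,-4,0],"yaw":-0.1},
    {"delta_pos":[3.5,-4,0],"yaw":-0.1},
    {"delta_pos":[3.5,-4,0],"yaw":-0.1},
    {"delta_pos":[3.5,-4,0],"yaw":-0.1},
    {"delta_pos":[3.5,-4,0],"yaw":-0.1},
    {"delta_pos":[3.5,-4,0],"yaw":-0.1},
  ],
  grip=1,
  force=20,
)

```text
t: 1.35
tcp_pos: [0.5547, 0.1802, 0.2265]
tool_rot: [0.626, 0.78, -0.002, -0.003]
force: [-0.1, 2.0, -1.4]
finger_gap: -0.001
```

send_rows(
  commands=[
    {"delta_pos":[4,-5,0],"yaw":-0.06},
    {"delta_pos":[4,-5,-2],"yaw":-0.06},
    {"delta_pos":[4,-5,-4],"yaw":-0.05},
    {"delta_pos":[0.5,-0.5,-4]},
    {"delta_pos":[0,0,0]},
    {"delta_pos":[0,0,0]},
  ],
)

```text
validation failed for argument at $.co...
```

send_rows(
  commands=[
    {"delta_pos":[4,-5,0],"yaw":-0.06},
    {"delta_pos":[4,-5,-2],"yaw":-0.06},
    {"delta_pos":[4,-5,-4],"yaw":-0.05},
    {"delta_pos":[0.5,-0.5,-4],"yaw":0},
    {"delta_pos":[0,0,0],"yaw":0},
    {"delta_pos":[0,0,0],"yaw":0},
  ],
)

```text
t: 2.1
tcp_pos: [0.672, 0.0326, 0.1328]
tool_rot: [0.694, 0.72, -0.001, -0.002]
force: [-0.4, 0.6, 0.0]
finger_gap: 0.002
```

send_rows(
  commands=[
    {"delta_pos":[0.6,-0.4,-2],"yaw":0},
    {"delta_pos":[0,0,-1.2],"yaw":0},
    {"delta_pos":[0,0,0],"yaw":0},
  ],
)

```text
t: 2.48
tcp_pos: [0.679, 0.0305, 0.1022]
tool_rot: [0.693, 0.721, 0.0, -0.0]
force: [-0.5, -0.4, -0.1]
finger_gap: -0.002
```

Run:
```python
from h import *
a=snap("scene","s1.png");s=manip.sense();print(s["tcp_pos"],s["force"],proj("scene",s["tcp_pos"]))
cv2.imwrite("pics/s1c.png",cv2.resize(a[110:260,130:330],(800,600),interpolation=cv2.INTER_CUBIC))
```

```text
[0.67943566 0.03044669 0.10272853] [ 0.28296445  0.03537016 -0.16741432] [219.61447949 198.34400857]
```

View pics/s1c.png

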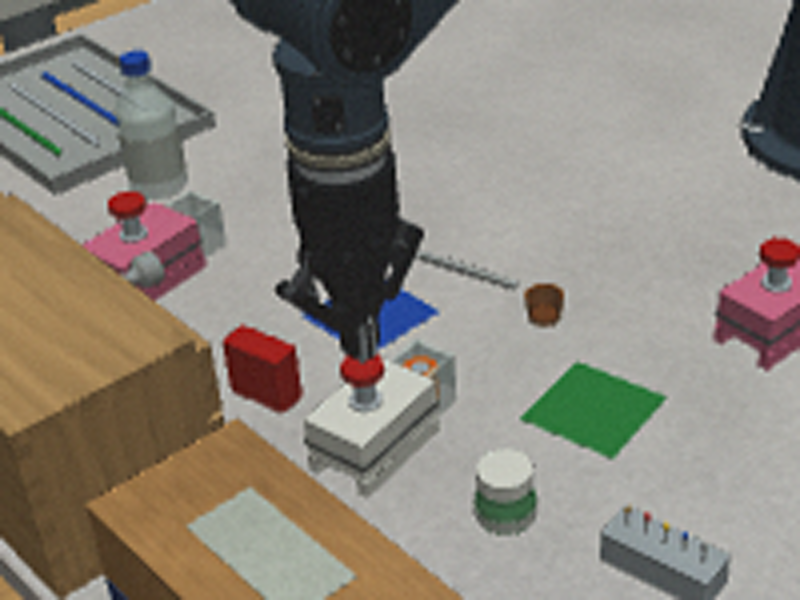

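The shut fingertips are directly over the red cap, at (362,360) in the crop. Now I press slowly.

send_rows(
  commands=[
    {"delta_pos":[-0.2,-0.1,-0.5],"yaw":0},
    {"delta_pos":[0,0,-0.5],"yaw":0},
    {"delta_pos":[0,0,-0.4],"yaw":0},
    {"delta_pos":[0,0,-0.4],"yaw":0},
    {"delta_pos":[0,0,-0.4],"yaw":0},
    {"delta_pos":[0,0,-0.4],"yaw":0},
  ],
)

```text
t: 3.28
tcp_pos: [0.6781, 0.0297, 0.0799]
tool_rot: [0.693, 0.721, 0.002, 0.001]
force: [-1.8, 0.4, 6.2]
finger_gap: -0.002
```

send_rows(
  commands=[
    {"delta_pos":[0,0,-0.4],"yaw":0},
    {"delta_pos":[0,0,-0.4],"yaw":0},
    {"delta_pos":[0,0,-0.3],"yaw":0},
    {"delta_pos":[0,0,-0.2],"yaw":0},
  ],
)

```text
t: 3.78
tcp_pos: [0.6781, 0.0297, 0.0712]
tool_rot: [0.693, 0.721, 0.002, 0.002]
force: [-2.6, -0.6, 8.8]
finger_gap: -0.0
```

send_rows(
  commands=[
    {"delta_pos":[0,0,-0.25],"yaw":0},
    {"delta_pos":[0,0,-0.25],"yaw":0},
  ],
)

```text
t: 4.03
tcp_pos: [0.6782, 0.0297, 0.071]
tool_rot: [0.692, 0.721, 0.002, 0.002]
force: [-4.7, 0.4, 14.5]
finger_gap: 0.001
```

The plunger is at its hard stop: z stays at 0.071 while the force rises. Now I lift straight up and look.

send_rows(
  commands=[
    {"delta_pos":[0,0,0.6],"yaw":0},
    {"delta_pos":[0,0,1.2],"yaw":0},
    {"delta_pos":[0,0,2],"yaw":0},
    {"delta_pos":[0,0,4],"yaw":0},
    {"delta_pos":[0,0,4],"yaw":0},
    {"delta_pos":[-2,5,2],"yaw":0},
    {"delta_pos":[-3,5,0],"yaw":0},
    {"delta_pos":[-3,4,0],"yaw":0},
    {"delta_pos":[0,0,0],"yaw":0},
  ],
  grip=0.6,
)

```text
t: 5.15
tcp_pos: [0.5964, 0.1716, 0.2188]
tool_rot: [0.694, 0.72, 0.004, 0.004]
force: [0.3, -0.5, 0.3]
finger_gap: 0.201
```

```bash
cat > look.py <<'E'
from h import *
import sys
n=sys.argv[1]
b=snap("top","t%s.png"%n);a=snap("scene","s%s.png"%n);s=manip.sense();print(s["t"],s["tcp_pos"],s["tool_rot"],s["finger_gap"])
for cam,im in(("top",b),("scene",a)):
    for c,A,r in blobs(im,(5,110,70),(25,255,255),15):
        p=ray(cam,*r[0],.008)
        if .4<p[0]<.75 and abs(p[1])<.2: print(cam,A,np.round(r[0],1),r[1],"z.014",ray(cam,*r[0],.012).round(4))
v=np.hstack([cv2.resize(b[110:235,215:335],(400,417),interpolation=cv2.INTER_CUBIC),cv2.resize(a[150:270,160:275],(400,417),interpolation=cv2.INTER_CUBIC)])
cv2.imwrite("pics/v%s.png"%n,v)
E
python3 look.py 2
```

```text
5.25 [0.59935206 0.16910854 0.21883228] [0.69472829 0.71923964 0.00456548 0.0051095 ] 0.20240510119595254
top 85.0 [266.  216.5] (10.60660171508789, 10.60660171508789) z.014 [0.4509 0.0011 0.012 ]
top 66.0 [264.  179.5] (9.192388534545898, 9.192388534545898) z.014 [0.5559 0.0038 0.012 ]
top 68.0 [259.5 160. ] (9.391485214233398, 9.838699340820312) z.014 [0.6122 0.015  0.012 ]
scene 15.5 [246.  200.5] (7.0, 6.0) z.014 [0.5567 0.0111 0.012 ]
scene 48.5 [265.5 185.5] (9.0, 9.0) z.014 [ 0.4486 -0.0021  0.012 ]
```

View pics/v2.png

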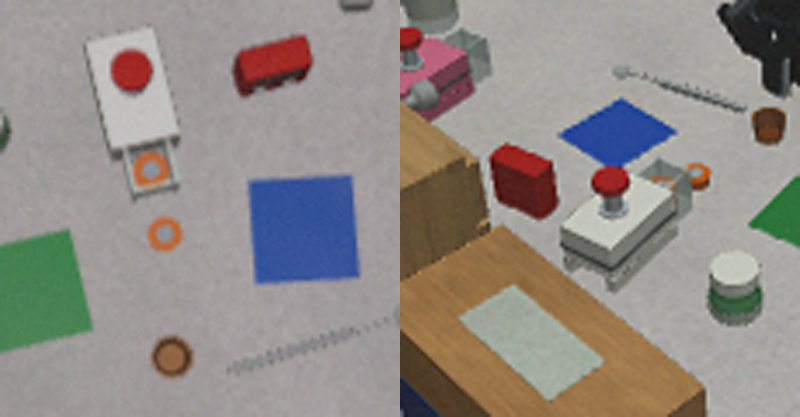

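The cup is out, upright, at about (0.556, 0.004). The plunger is up and the next cup has dropped in the magazine. With the fingers 17 mm apart along x as a cradle, I come down on the cup's +y side.

send_rows(
  commands=[
    {"delta_pos":[-2.4,-4,0],"yaw":-0.02},
    {"delta_pos":[-2.4,-4,-2],"yaw":-0.02},
    {"delta_pos":[0,-2.5,-4],"yaw":0},
    {"delta_pos":[0,0,-5],"yaw":0},
    {"delta_pos":[0,0,-4],"yaw":0},
    {"delta_pos":[0,0,-2],"yaw":0},
    {"delta_pos":[0,0,0],"yaw":0},
  ],
)

```text
t: 6.12
tcp_pos: [0.5586, 0.0497, 0.0459]
tool_rot: [0.714, 0.7, 0.007, 0.01]
force: [0.5, -0.1, 0.3]
finger_gap: 0.197
```

send_rows(
  commands=[
    {"delta_pos":[-0.7,0.4,-1],"yaw":0},
    {"delta_pos":[0,0,-1.3],"yaw":0},
    {"delta_pos":[0,0,-1],"yaw":0},
    {"delta_pos":[0,0,-0.5],"yaw":0},
    {"delta_pos":[0,0,0],"yaw":0},
  ],
)

```text
t: 6.75
tcp_pos: [0.5539, 0.0527, 0.0078]
tool_rot: [0.714, 0.7, 0.009, 0.013]
force: [0.0, 0.4, 0.4]
finger_gap: 0.203
```

send_rows(
  commands=[
    {"delta_pos":[-0.1,-0.8,0],"yaw":0},
    {"delta_pos":[0,-0.8,0],"yaw":0},
    {"delta_pos":[0,-0.5,0],"yaw":0},
    {"delta_pos":[0,-0.5,0],"yaw":0},
    {"delta_pos":[0,-0.5,0],"yaw":0},
    {"delta_pos":[0,-0.6,0],"yaw":0},
    {"delta_pos":[0,-0.6,0],"yaw":0},
    {"delta_pos":[0,-0.6,0],"yaw":0},
  ],
)

```text
t: 7.75
tcp_pos: [0.5537, 0.0002, 0.0089]
tool_rot: [0.714, 0.7, 0.009, 0.014]
force: [0.7, 0.6, -0.7]
finger_gap: 0.203
```

```bash
python3 look.py 3
```

```text
7.85 [ 5.53887016e-01 -1.22342461e-04  8.89806966e-03] [0.71440022 0.69953699 0.00951988 0.01377286] 0.2021556044750024
scene 49.5 [265.5 185.5] (9.0, 9.0) z.014 [ 0.4486 -0.0021  0.012 ]
```

View pics/v3.png

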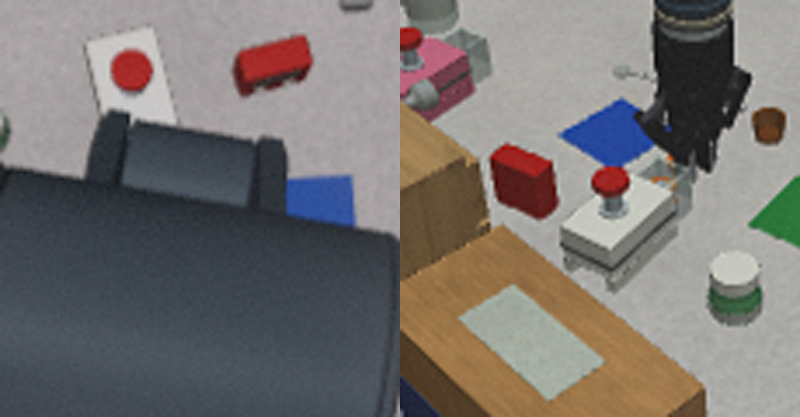

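In the scene view, the cup's orange edge is just ahead of the fingers, at about (672,157). The arm hides it in the top view. I continue, lowering slightly.

send_rows(
  commands=[
    {"delta_pos":[0,-0.6,-0.2],"yaw":0},
    {"delta_pos":[0,-0.7,-0.1],"yaw":0},
    {"delta_pos":[0,-0.7,0],"yaw":0},
    {"delta_pos":[0,-0.7,0],"yaw":0},
    {"delta_pos":[0,-0.7,0],"yaw":0},
    {"delta_pos":[0,-0.7,0],"yaw":0},
    {"delta_pos":[0.1,-0.7,0],"yaw":0},
    {"delta_pos":[0.1,-0.7,0],"yaw":0},
    {"delta_pos":[0,-0.6,0],"yaw":0},
  ],
)

```text
t: 8.98
tcp_pos: [0.556, -0.0651, 0.0056]
tool_rot: [0.714, 0.7, 0.01, 0.014]
force: [-0.4, 0.8, 0.1]
finger_gap: 0.2
```

```bash
python3 look.py 4
```

```text
9.075 [ 0.55601048 -0.06536752  0.00566936] [0.71450652 0.6994263  0.00953474 0.01386955] 0.19668693770201578
scene 51.5 [265.5 185.5] (9.0, 9.0) z.014 [ 0.4486 -0.0021  0.012 ]
```

View pics/v4.png

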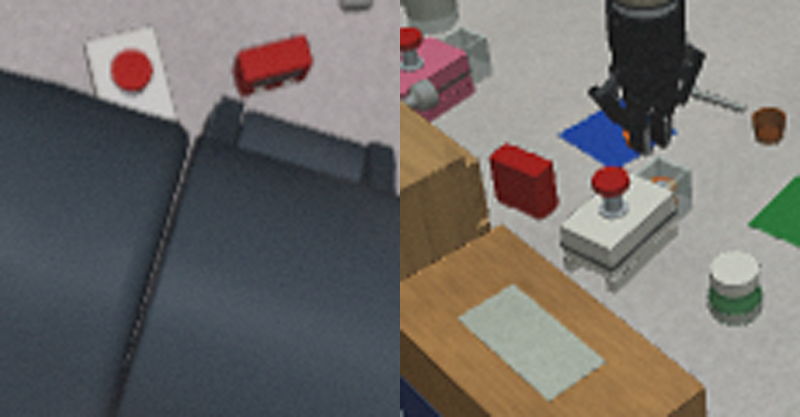

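The cup is still cradled ahead of the fingers and entering the pad, at about (628,140). About 28 mm remain; then I back off in +y before lifting.

send_rows(
  commands=[
    {"delta_pos":[0,-0.7,0],"yaw":0},
    {"delta_pos":[0,-0.7,0],"yaw":0},
    {"delta_pos":[0,-0.7,0],"yaw":0},
    {"delta_pos":[0,-0.5,0],"yaw":0},
    {"delta_pos":[0,-0.2,0],"yaw":0},
    {"delta_pos":[0,0,0],"yaw":0},
  ],
)

```text
t: 9.82
tcp_pos: [0.5558, -0.0952, 0.0056]
tool_rot: [0.714, 0.699, 0.009, 0.014]
force: [0.0, 0.2, -0.7]
finger_gap: 0.203
```

send_rows(
  commands=[
    {"delta_pos":[0,0.6,0],"yaw":0},
    {"delta_pos":[0,1,0],"yaw":0},
    {"delta_pos":[0,1,0],"yaw":0},
    {"delta_pos":[0,0.8,1.5],"yaw":0},
    {"delta_pos":[0,0,4],"yaw":0},
    {"delta_pos":[0,0,5],"yaw":0},
    {"delta_pos":[0,2,5],"yaw":0},
    {"delta_pos":[-1,5,2],"yaw":0},
    {"delta_pos":[-2,6,0],"yaw":0},
    {"delta_pos":[-2,6,0],"yaw":0},
  ],
)

```text
t: 11.08
tcp_pos: [0.5071, 0.136, 0.1931]
tool_rot: [0.716, 0.698, 0.014, 0.017]
force: [0.1, -0.5, -0.1]
finger_gap: 0.203
```

send_rows(
  commands=[
    {"delta_pos":[-2,6,0],"yaw":0},
    {"delta_pos":[-2,6,0],"yaw":0},
    {"delta_pos":[0,0,0],"yaw":0},
    {"delta_pos":[0,0,0],"yaw":0},
  ],
)

```text
t: 11.58
tcp_pos: [0.4641, 0.2593, 0.1977]
tool_rot: [0.712, 0.701, 0.017, 0.019]
force: [-0.1, -0.5, 0.5]
finger_gap: 0.195
```

```bash
python3 look.py 5
```

```text
11.675 [0.46448785 0.25835618 0.19737932] [0.71333864 0.70037813 0.01652384 0.01858547] 0.20357991550154575
top 82.0 [266.  216.5] (10.60660171508789, 10.60660171508789) z.014 [0.4509 0.0011 0.012 ]
top 57.5 [307.  179.5] (9.0, 8.0) z.014 [ 0.5529 -0.1184  0.012 ]
top 67.0 [259.5 160. ] (9.391485214233398, 9.838699340820312) z.014 [0.6122 0.015  0.012 ]
scene 18.0 [222.5 185.5] (5.0, 7.0) z.014 [ 0.5584 -0.1139  0.012 ]
scene 48.0 [265.5 185.5] (9.0, 9.0) z.014 [ 0.4486 -0.0021  0.012 ]
```

View pics/v5.png

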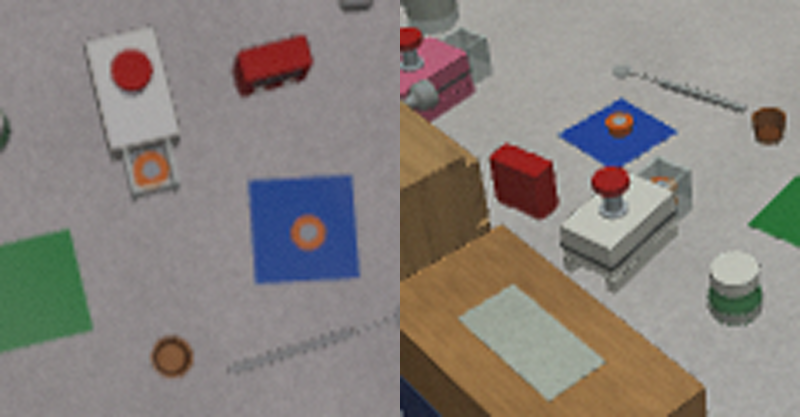

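The cup stands upright near the pad's centre, at (308,233) in the top crop, the plunger is up, and everything else looks unmoved.

```bash
python3 -c "
from station import manip
print(manip.sign_off())"
```

```text
the job is handed in; nothing more can be done
None
```

I pressed the white dispenser's plunger once with the fingers shut. It reached its hard stop with the tool tip at z = 0.071 m, about 14.5 N on the tool, and then sprang back up. I then pushed the cup about 12 cm onto the blue pad with the two fingers 17 mm apart as a cradle, never closing on it. I backed off before lifting and handed the job in at about 11.7 s.

- **Cup:** the last pictures show it upright at about (0.553 to 0.558, -0.114 to -0.118). The blue pad's centre is about (0.558, -0.117), so it is roughly 5 mm off centre against an allowed 31 mm. The two views differ by about 5 mm in each axis.
- **Rest of the scene:** the plunger is up. The dappen dish gave the same position before and after. The jar, timer, mirror and magazine look undisturbed in the views. I saw only the upper of the two remaining cups, through the magazine's open top.
- **Not checked in the final pictures:** the crops I viewed did not include the bur block, tumbler or rinse bottle. The arm passed well clear of them.

No check failed. The sign-off reported no verdict.

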